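Find the hidden catch of a power case by feel

ROBOT

A 6-joint arm with a two-finger parallel gripper is mounted at the origin on the work surface. World frame = base frame: x ahead of the robot, y to its left, z up, the work surface at z = 0. Lengths are in m, angles in degrees, forces in N, time in s.
With the tool pointing down it reaches from about 0.325 to 0.85 m from the base axis. Payload 15.5 kg.
Tool frame: the origin (TCP) lies midway between the tips of the shut fingers; the grasp point (between the pads) lies 19 mm behind it; y points along the fingers, x is the direction in which the jaws open and shut, and the axes are right-handed (so a half turn about y gives the same grasp; the last joint's range is limited). The gripper opens to 91 mm and grips with 3 to 60 N. Pads are 32 mm wide; open, the fingers measure 118 mm over their backs; the gripper's body (76 mm by 178 mm) begins 60 mm behind the grasp point.
Start: joints at [-77.55, 28.281, 77.091, -0, 74.628, -5.472], TCP at [0.192, -0.595, 0.214] pointing down, gripper open.
Joint ranges: [-166.48, 166.48], [-47.26, 123.95], [12.59, 153.08], [-70.14, 250.14], [6.76, 159.57], [-176.63, 176.63]. Speed limits (degrees/s): [108.29, 108.29, 147.25, 172.46, 172.46, 172.46].

INTERFACE

Orientations are given as a 3x3 rotation matrix whose columns are the frame's x, y, z axes.
In Python, from bench import ctrl gives the robot as it stands. The module is installed in compiled form; this text tells all that it offers. Calls block until the motion is done:
- ctrl.goto(position, orientation): joint-space move of the TCP to a pose.
- ctrl.move_l(position, vel=0.15, ori=None, contact_N=None): straight line of the TCP; ori=None keeps the orientation; vel is the mean speed in m/s. With contact_N (N) it stops when the force on the tool has changed by that much, and returns True; else False.
- ctrl.movej(angles): joint-space move.
- ctrl.command_gripper(opening): opening from 0.0 (shut) to 1.0 (fully open); the grip force is fixed at half the most; returns when the fingers have stopped.
- ctrl.sleep(seconds).
- ctrl.ik(position, orientation): joint angles nearest the present ones, or None.
- ctrl.read_camera(name): name is "scene" or "top" or "wrist"; returns the picture (400x640x3 uint8, blue, green, red); there is no depth.
- ctrl.camera_params(name): a dict with "fx", "fy", "cx", "cy" (pixels), "pose" (4x4, takes a point from camera to world coordinates); the wrist camera has in their place "T_tool_cam" (4x4, takes a point from camera to tool coordinates, whose origin is the TCP and whose axes are the tool frame's). Camera axes: x right, y up, looking along -z (the intrinsics and any distortion apply to the point x, -y, -z); pixel columns grow to the right and rows downward; lengths in m; the calibration is good to about 2 mm. A picture is of the moment at which its call begins: read the wrist's pose just before it. camera_params takes no time and is no camera call.
A pose or a line that the arm cannot do raises ctrl.MotionError and nothing moves.
- ctrl.sign_off(): hands the job in, once; it reports no verdict.
Readings, each from a call of its own:
- ctrl.current_t(): time.
- ctrl.current_q(): joint angles.
- ctrl.current_dq(): joint speeds.
- ctrl.current_effort(): joint torques, N m.
- ctrl.current_tool_pos(): TCP position.
- ctrl.current_eef_rot(): TCP orientation.
- ctrl.current_contact_force(): force on the tool from outside, world axes, zero at the start.
- ctrl.current_wrist_torque(): the same for the moment, N m.
- ctrl.current_grip_width(): opening from 0.0 (shut) to 1.0 (fully open).
Only numpy, scipy, OpenCV 4.12 (cv2) and the standard library are available. Lean on these libraries where they do the work, as an engineer would, in place of code of your own. Each camera call takes 0.05 s, during which the arm holds its last target.

TASK

The yellow battery door of the grey power case is held by a concealed catch: one of the five identical pale grey tiles lying flush in the strip on top of the case, while the other four are solid blanks, and nothing marks which is which. Feel along the strip with the fingertips, pressing the tiles lightly, until you find the one that gives; push it fully home so that the door springs ajar, then draw the hand clear. Let only the catch open the door, without touching the door itself, and leave everything else on the bench where it is: nothing is to be picked up or shifted.

Things in the scene. Friction and masses are not known exactly. Their poses are not given: they have to be found in the camera images.
- power_case: Grey-blue steel case fixed to the bench, 240 (own x) x 340 (own y) x 70 mm high, turned up to 20 degrees. Origin: centre of its underside; x points away from the robot. Flush in its flat top (z 70 mm): the strip of five pale grey tiles on the half nearer the robot (x -90 to -30, y -135 to 135 mm) and the yellow door on the far half (x -8 to 98, y -118 to 118 mm).
- strip_mid (a point): Centre of the tile strip, in the case's top surface, on the middle tile; axes as the case's. Tiles are 58 (own x) x 52 mm (own y), centred at own x = 0 and own y = -108, -54, 0, 54, 108 mm, tops flush with the case. Four are rigid; the catch can be any of the five. Closed fingertips fit into its opening near the middle.
- catch (a joint): Depth of the catch tile, in metres: 0 flush (start), 0.008 fully home on a hard stop. It starts to sink straight down at about 3.5 N, needs at most about 8 N, and stays down when let go. Does not tell which tile it is.
- battery_door: Yellow plastic battery door, 106 x 236 x 6 mm. Origin on its hinge, at the edge next to the tile strip (x -8, y 0, z 66 mm of the case); own z is its normal, vertical while shut. It is geared to the catch: its far edge rises in step as the catch sinks, up to 0.3 rad (about 30 mm at the edge), and stays up.
- spare_battery: Bystander: blue battery block with a black band, 80 x 70 x 45 mm, loose on the bench by the +y end of the case. Origin: centre of its underside.
- tape_roll: Bystander: roll of brown packing tape lying flat, 90 mm across, 48 mm high, loose by the -y end of the case. Origin: centre of its underside.
- screwdriver: Bystander: screwdriver lying on the bench between the case and the robot, along the case's near side, about 50 mm from it. Origin: under its middle.
- carton: Bystander: small cardboard carton, 80 x 70 x 60 mm, loose on the bench by the +y end of the case. Origin: centre of its underside.
- bolt_jar: Bystander: jar with a lid, 60 mm across, 80 mm high, loose by the -y end of the case. Origin: centre of its underside.

How it is judged:
By the outcome, as a careful person would: the job done as asked, in the order asked, and still so for the second after the job is handed in, with the robot touching nothing.
It also fails if it takes over 42 s, if anything falls off the work surface, if the arm or the gripper's body presses on something with over 40 N, if the wrist force passes 120 N, or if a joint passes its speed limit or range.

## Working session

There is one attempt and no reset: what is moved stays moved. The work goes in short steps, each a Python script; the robot and the scene stay as the last script left them, time stands still between calls to the robot, and variables do not carry over. Pictures are saved under pics/ and viewed, and the job is handed in when it is done.

```bash
mkdir -p pics
python3 - <<'E'
from bench import ctrl
import cv2
for n in("scene","top"):
    cv2.imwrite(f"pics/{n}0.png",ctrl.read_camera(n)); print(n,ctrl.camera_params(n))
print(ctrl.camera_params("wrist"),ctrl.current_t(),ctrl.current_eef_rot())
E
```

```text
scene {'fx': 488.7546853017498, 'fy': 488.7546853017498, 'cx': 315.86886745427336, 'cy': 198.42132780541522, 'pose': array([[ 0.37754318, -0.76964332,  0.51488863,  1.12868816],
       [ 0.92598483,  0.31597982, -0.2066612 , -0.17476589],
       [-0.00363901,  0.55480259,  0.83197407,  0.98537098],
       [ 0.        ,  0.        ,  0.        ,  1.        ]])}
top {'fx': 375.8273310970745, 'fy': 375.8273310970745, 'cx': 316.18490013330864, 'cy': 193.83190126904933, 'pose': array([[-0.00732134,  0.98357215, -0.18036692,  0.43233984],
       [-0.99974997, -0.00338864,  0.02210237,  0.06191393],
       [ 0.02112808,  0.18048365,  0.98335103,  0.86377912],
       [ 0.        ,  0.        ,  0.        ,  1.        ]])}
{'fx': 286.5611702507732, 'fy': 286.5611702507732, 'cx': 313.0330822786563, 'cy': 198.58602012237154, 'T_tool_cam': array([[ 9.99999531e-01,  6.89404513e-04, -6.79817321e-04,
        -1.08700159e-04],
       [-8.45125289e-04,  2.78916171e-01, -9.60315081e-01,
        -1.71397174e-01],
       [-4.72433506e-04,  9.60315206e-01,  2.78916623e-01,
         7.92066438e-02],
       [ 0.00000000e+00,  0.00000000e+00,  0.00000000e+00,
         1.00000000e+00]])} 0.1 [[ 3.07743501e-01 -2.04885466e-04  9.51469335e-01]
 [-9.51468720e-01  1.09094297e-03  3.07743537e-01]
 [-1.10105096e-03 -9.99999384e-01  1.40788496e-04]]
```

View pics/top0.png

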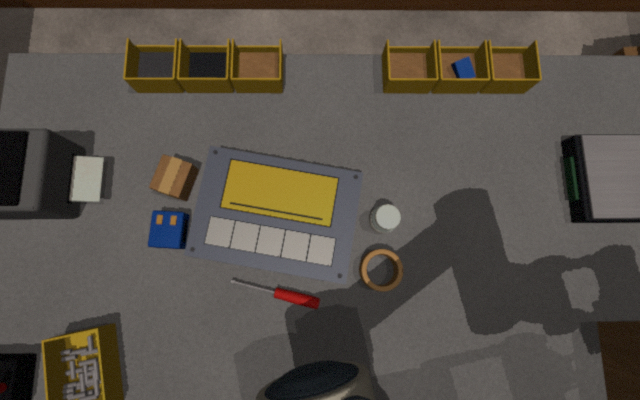

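View pics/scene0.png

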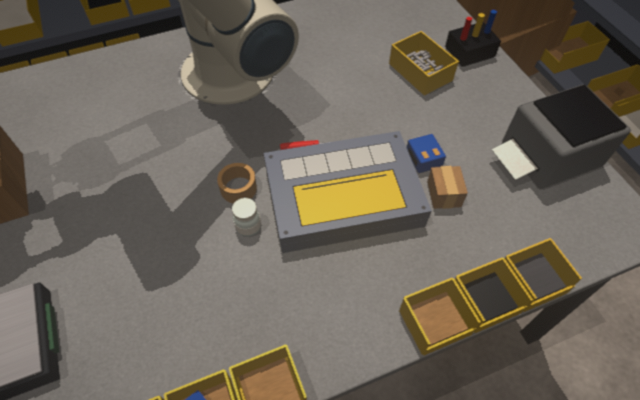

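The top view shows the case at about (275,212) px, with the five tiles from (218,231) to (322,250), the yellow door beyond them, and the screwdriver at (275,293). The scene view agrees. Next I'll fit the case pose from both views.

```bash
cat > h.py <<'E'
import numpy as np
def ray_plane(p,px,z):
    T=p["pose"]; px=np.atleast_2d(px).astype(float)
    d=np.c_[(px[:,0]-p["cx"])/p["fx"],-(px[:,1]-p["cy"])/p["fy"],-np.ones(len(px))]@T[:3,:3].T
    o=T[:3,3]; return o+d*((z-o[2])/d[:,2])[:,None]
def proj(p,X):
    T=p["pose"]; c=(np.atleast_2d(X)-T[:3,3])@T[:3,:3]
    return np.c_[p["cx"]+p["fx"]*c[:,0]/-c[:,2],p["cy"]-p["fy"]*c[:,1]/-c[:,2]]
E
python3 - <<'E'
from bench import ctrl
import cv2,numpy as np
from h import *
from scipy.optimize import least_squares
for n,roi in(("top",(185,140,370,285)),("scene",(262,130,435,250))):
    im=cv2.imread(f"pics/{n}0.png"); p=ctrl.camera_params(n)
    x0,y0,x1,y1=roi; m=np.zeros(im.shape[:2],np.uint8); m[y0:y1,x0:x1]=255
    hsv=cv2.cvtColor(im,cv2.COLOR_BGR2HSV)
    ye=cv2.inRange(hsv,(18,120,60),(35,255,255))&m
    ti=cv2.inRange(hsv,(0,0,125),(180,50,255))&m
    res={}
    for k,mask,(xa,xb,yh) in(("door",ye,(-.008,.098,.118)),("tiles",ti,(-.09,-.03,.135))):
        mask=cv2.morphologyEx(mask,cv2.MORPH_CLOSE,np.ones((5,5)))
        nn,l,s,_=cv2.connectedComponentsWithStats(mask); i=1+s[1:,4].argmax()
        c=max(cv2.findContours((l==i).astype(np.uint8),0,1)[0],key=cv2.contourArea).reshape(-1,2)
        W=ray_plane(p,c,.07)[:,:2]
        r=cv2.minAreaRect((W*1000).astype(np.float32)); ctr=np.array(r[0])/1000
        b=cv2.boxPoints(r)/1000; e=max([b[1]-b[0],b[2]-b[1]],key=np.linalg.norm); a=np.arctan2(e[1],e[0])-np.pi/2
        a=(a+np.pi/2)%np.pi-np.pi/2
        res[k]=ctr; print(n,k,s[i],"ctr",ctr,"size mm",np.round(r[1],1),"yaw",np.degrees(a))
    d=res["door"]-res["tiles"]; print("dist (exp .105)",np.linalg.norm(d),"yaw",np.degrees(np.arctan2(d[1],d[0])))
E
```

```text
top door [ 220  160  118   67 5454] ctr [0.5819071  0.12305109] size mm [237.3 107.5] yaw -10.441671
top tiles [ 205  217  130   49 3471] ctr [0.47912637 0.14140491] size mm [266.5  57.1] yaw -10.475119
dist (exp .105) 0.1044066145614238 yaw -10.124731713360339
scene door [ 294  170  112   56 4119] ctr [0.58469019 0.12295593] size mm [236.6 106.7] yaw -10.455427
scene tiles [  262   130   173   120 10384] ctr [0.55851556 0.14357651] size mm [419.2 332.4] yaw -22.36727
dist (exp .105) 0.033321448442098625 yaw -38.231320851528174
```

The two views agree. The sizes come out right (237x107 mm, 266x57 mm), yaw is -10.45°, and strip_mid is about (0.480, 0.142). Next I'll probe, starting at the -y tile, which is nearest the arm.

```bash
cat >> h.py <<'E'
a=np.radians(-10.45); cx_=np.array([np.cos(a),np.sin(a),0]); cy_=np.array([-np.sin(a),np.cos(a),0])
R=np.c_[-cy_,[0,0,-1],cx_]
mid=np.array([.4797,.1417,.07])
def tile(k,dz,dx=0): return mid+cy_*.054*k+cx_*dx+np.array([0,0,dz])
E
python3 - <<'E'
from bench import ctrl
from h import *
import cv2
ctrl.command_gripper(0.0)
ctrl.goto(tile(-2,.06),R)
ctrl.move_l(tile(-2,.01),vel=.08)
ctrl.sleep(.2)
print(ctrl.current_t(),ctrl.current_tool_pos()-tile(-2,0),ctrl.current_contact_force(),ctrl.current_grip_width())
for n in("scene","top","wrist"): cv2.imwrite(f"pics/{n}1.png",ctrl.read_camera(n))
E
```

```text
4.8917 [ 2.83953608e-04 -1.80227782e-05  1.04087550e-02] [ 0.26049563  0.22782732 -0.28969424] 0.003966213121137933
```

```bash
python3 -c "
import cv2,numpy as np
a=cv2.imread('pics/scene1.png')[110:270,210:470];b=cv2.imread('pics/wrist1.png')
cv2.imwrite('pics/c1.png',np.vstack([cv2.resize(a,(520,320)),cv2.resize(b,(520,270))]))"
```

```text
(no output)
```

View pics/c1.png

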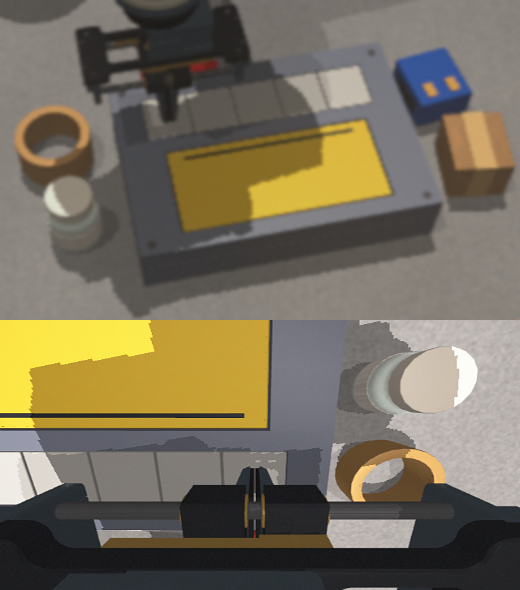

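The closed fingertips are above the middle of the -y end tile (scene crop ~(168,112), wrist crop ~(254,470)), clear of the tape and the jar. Next I'll press this tile lightly.

Run:
```python
from bench import ctrl
from h import *
f0=ctrl.current_contact_force()
hit=ctrl.move_l(tile(-2,-.005),vel=.015,contact_N=6)
print(hit,ctrl.current_tool_pos()-tile(-2,0),ctrl.current_contact_force()-f0,ctrl.current_t())
ctrl.sleep(.1);print(ctrl.current_tool_pos()-tile(-2,0),ctrl.current_contact_force()-f0)
```

```text
False [-1.80139790e-05  1.52017206e-05 -5.01896032e-03] [-0.51835478 -0.47421857  0.87156349] 6.1917
[ 2.70453316e-05  5.14710998e-06 -4.99764292e-03] [-0.61579041 -1.08266062  0.82314864]
```

Run:
```python
from bench import ctrl
import cv2,numpy as np
a=ctrl.read_camera("scene")[110:270,210:470];b=ctrl.read_camera("wrist")
cv2.imwrite('pics/c2.png',np.vstack([cv2.resize(a,(520,320)),cv2.resize(b,(520,270))]))
```

```text
(no output)
```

View pics/c2.png

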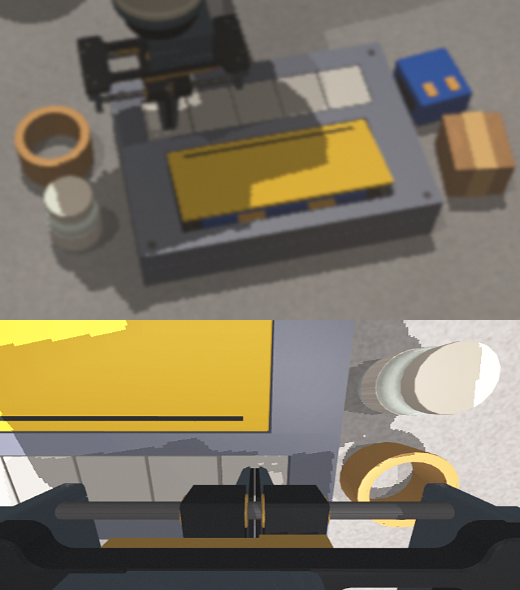

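The door's far edge has lifted (scene crop (185,220)-(392,188), battery visible beneath), so the first tile is the catch and is about 5 mm in. Next I'll push it to the hard stop and withdraw.

Run:
```python
from bench import ctrl
from h import *
import cv2
f0=ctrl.current_contact_force()
hit=ctrl.move_l(tile(-2,-.013),vel=.01,contact_N=18)
print(hit,ctrl.current_tool_pos()-tile(-2,0),ctrl.current_contact_force()-f0,ctrl.current_t())
ctrl.sleep(.3);print(ctrl.current_tool_pos()-tile(-2,0),ctrl.current_contact_force()-f0)
ctrl.move_l(tile(-2,.08),vel=.06)
ctrl.movej([-77.55, 28.281, 77.091, -0, 74.628, -5.472])
ctrl.sleep(.3)
print(ctrl.current_t(),ctrl.current_contact_force())
for n in("scene","top"): cv2.imwrite(f"pics/{n}3.png",ctrl.read_camera(n))
```

```text
True [ 4.46304538e-05 -8.37502897e-07 -7.83340222e-03] [-2.04827071  0.30236385 12.70344175] 6.85
[ 4.03952991e-05  2.62400392e-06 -7.83663878e-03] [-2.86565603  0.79214077 14.56985059]
11.5083 [ 0.2996291  -0.5500559  -0.03228858]
```

```bash
python3 -c "
import cv2,numpy as np
a=cv2.imread('pics/scene3.png')[110:270,210:470];b=cv2.imread('pics/top3.png')[135:315,140:420]
cv2.imwrite('pics/c3.png',np.vstack([cv2.resize(a,(455,280)),cv2.resize(b,(455,292))]))
for n in('top','scene'):
  d=cv2.absdiff(cv2.imread(f'pics/{n}0.png'),cv2.imread(f'pics/{n}3.png')).max(2)>40
  k,l,s,_=cv2.connectedComponentsWithStats(d.astype(np.uint8)); print(n,[list(map(int,x)) for x in s[1:] if x[4]>8])
"
```

```text
top [[222, 158, 59, 39, 151], [282, 168, 16, 3, 16], [299, 171, 40, 9, 41]]
scene [[281, 157, 22, 6, 62], [302, 173, 85, 17, 256], [296, 173, 111, 53, 1219]]
```

View pics/c3.png

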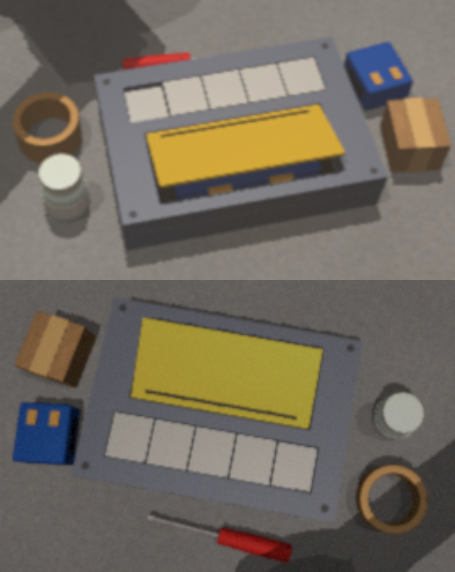

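Run:
```python
from bench import ctrl
from h import *
import cv2
im=cv2.imread("pics/scene3.png");p=ctrl.camera_params("scene")
hsv=cv2.cvtColor(im,cv2.COLOR_BGR2HSV);m=cv2.inRange(hsv,(18,120,60),(35,255,255));m[:130]=0;m[250:]=0;m[:,:262]=0;m[:,435:]=0
m[:,:]=cv2.morphologyEx(m,cv2.MORPH_OPEN,np.ones((3,3)))
_,l,s,_=cv2.connectedComponentsWithStats(m);i=1+s[1:,4].argmax();c=np.argwhere(l==i)[:,::-1]
print("seen left-bottom",c[(c[:,1]-.3*c[:,0]).argmax()],"right-bottom",c[(c[:,0]+c[:,1]).argmax()])
o=mid-[0,0,.07]+cx_*.06
for t in(0,.2,.25,.3):
    e=[o+cx_*(-.008+.106*np.cos(t)-.004*np.sin(t))+cy_*y+[0,0,.066+.106*np.sin(t)+.004*np.cos(t)] for y in(-.118,.118)]
    print(t,proj(p,e).round(1).tolist())
```

```text
seen left-bottom [301 216] right-bottom [405 198]
0 [[301.1, 224.7], [405.3, 206.0]]
0.2 [[300.6, 218.6], [406.3, 199.7]]
0.25 [[300.4, 216.8], [406.4, 197.9]]
0.3 [[300.2, 214.9], [406.6, 196.0]]
```

```bash
python3 -c "
from bench import ctrl
print(ctrl.current_t(),ctrl.current_contact_force()); ctrl.sign_off()"
```

```text
11.6083 [-0.50815092 -0.28150479 -0.5382475 ]
the job is handed in; nothing more can be done
```

The catch was the tile at the -y end of the strip, the first one I pressed. I pushed it home, the door sprang ajar, and I drew the arm back to its start pose. I handed the job in at about 11.6 s.

**Finding it:** that tile sank about 5 mm without reaching the 6 N stop. I took this at first for a missed contact, but a picture showed the door already lifting. The other four tiles were never touched.

**Pushing it home:** the tip stopped 7.8 mm below the nominal top, with about 15 N holding steady. That is well above the 8 N the catch needs, so I take it as the hard stop. The 0.2 mm short of 8 mm is within calibration error.

**Last checks:**
- **Door:** it was still ajar after the arm withdrew. Its edge in the picture fits an angle of 0.25–0.3 rad. That is a coarse check, because the door's visible thickness blurs the reading.
- **Bystanders:** image differences from before to after show changes at the door and the pressed tile only, so nothing else moved.
- **Contact:** the force reading before hand-in was near zero (under 1 N), and the fingertips were only lowered over the catch tile.

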